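# Unlock the folding lid stay and shut the sample case

## Task

The lid of the grey sample case is propped open by a folding steel stay. Lift the stay by the knob on its knee, up and towards the front past centre so that it unlocks, lower the lid gently without letting it slam, and press it down on its seal with a firm hand (about 12 newtons, never over 20) for a second; then let go. Never force the lid while the stay is locked, do not drag or tip the case, and leave the things round it where they are.

Things in the scene. Friction and masses are not known exactly. Their poses are not given: they have to be found in the camera images.
- case: Loose open-topped grey case, 160 mm deep (x), 200 mm wide (y), 78 mm high, walls and floor 6 mm, about 2.5 kg; it slides if pushed sideways with some 12 N. Origin: centre of its underside. Its x axis points from its front to the hinge side at its back, y to its left, z up. The lid's hinge line runs along y at x = +78 mm, z = +81 mm.
- rim_front (a point): Middle of the front rim, at the case's x = -76 mm, z = +81 mm, where the lid meets a black rubber seal. The seal stands 0 to 4 mm above this point; how much differs from start to start and is not measured, so the height at which the lid meets it must be felt. It yields about 2 mm under a firm press.
- lid: The lid: a flat grey plate 162 x 204 x 4 mm with a 50 mm wide, 10 mm long finger lip. Origin on the hinge line, mid-width. Shut, its axes are the case's, it reaches from the hinge towards -x (edge at -159 mm, lip at -168 mm), underside z = 0, outer face z = 4 mm. It starts 84 degrees open, free edge up, leaning slightly to the front.
- lid_edge (a point): Point on the lid's outer face (which looks up when shut, to the back when open), mid-width, 110 mm from the hinge line: push and press the lid about here. Axes as the lid's. Stay unlocked, pushing takes 2 to 6 N (up to 10 with the knee barely past centre); friction then holds the lid at any angle, it does not fall. Stay locked, it does not give.
- knob (a point): Grip point of the steel knob on the stay's knee: a round bar, 10 mm diameter, 58 mm long, along the case's y axis, with a 16 mm collar at its inner (-y) end, 18 mm off this point; the stay's flat links are 37 mm off on the +y side. Lifting it takes 3 to 6 N. From the locked start it moves up and to the front; nothing lies under it but the case floor.
- stay_pivot (a point): Centre of the knob's circle (radius 41.1 mm, about the case's y), fixed in the case at x = -22, y = +42, z = +61 mm: on the axis of the stay's lower pivot. The knob starts above and behind it (54 degrees above level, hinge side), goes over the top to the front as the stay folds and the lid closes, and ends in front of it inside the case.
- knee_hinge (a joint): Bend of the stay's knee, rad: 0 is the locked start, against its stop; 0.21 is dead centre (links in line); beyond that the stay is unlocked and folds; about 3.1 with the lid shut. Turning the knob about stay_pivot by 1 rad near the start turns it by about 1.5 rad.
- lid_hinge (a joint): Angle of the lid in rad: 0 is the propped-open start, it grows as the lid closes; 1.466 is level. Resting on the seal it reads 1.43 to 1.48, pressed down up to 0.02 more.
- dish: Round glass-clear dish with seeds, 96 mm wide, 14 mm high, lying in the case, in its right half; origin centre of underside. Leave it there.
- tape: Roll of tape, 98 mm wide, 25 mm high, lying to the right of the case; origin centre of underside. Bystander.
- timer: White bench timer, 71 x 67 x 19 mm, lying to the left of the case; origin centre of underside. Bystander.
- vial: Glass vial with screw cap, 27 mm wide, 56 mm high, standing to the left of the case; origin centre of underside. Bystander.

How it is judged:
On the way, in this order (a step that is already met when the one before it is completed fails the run):
1. the knee is past centre with the lid still up (value of joint knee_hinge above 0.35 rad and value of joint lid_hinge below 0.9 rad), for 0.1 s.
2. the lid is down and pressed on its seal with at least 7 N for 0.4 s (value of joint lid_hinge above 1.42 rad and contact force between the fingers and lid above 7 N), for 0.4 s.
At the end, for the whole second after the job is handed in: The lid lies shut on its seal (lid_hinge over 1.42 rad), the stay folded (knee_hinge over 2.5), the case standing level and still with the dish in it, and nothing touched (value of joint lid_hinge above 1.42 rad and value of joint knee_hinge above 2.5 rad and linear speed of case below 0.01 m/s and angle between case's own z axis and vertical below 0.03 rad and z of dish in the frame of case below 0.03 m).
It fails at once if the hand pushes on the lid with more than 22 N (contact force between the fingers and lid above 22 N).
It fails at once if the lid slams: it turns faster than 1.2 rad/s in its last 0.2 rad (value of joint lid_hinge above 1.25 rad and velocity of joint lid_hinge above 1.2 rad/s).
It fails at once if the case is dragged more than 12 mm or tipped (distance of case from where it was at the start of the episode above 0.012 m or angle between case's own z axis and vertical above 0.1 rad).
It fails at once if a thing beside the case is moved more than 15 mm (distance of any of tape, timer, vial from where it was at the start of the episode above 0.015 m).
It also fails if it takes over 67 s, if anything falls off the work surface, if the arm or the gripper's body presses on something with over 40 N, if the wrist force passes 120 N, or if a joint passes its speed limit or range.

## Robot

A 6-joint arm with a two-finger parallel gripper is mounted at the origin on a cart in front of the work surface, level with it; the furniture and walls round the work are solid. World frame = base frame: x ahead of the robot, y to its left, z up, the work surface at z = 0. Lengths are in m, angles in rad, forces in N, time in s.
With the tool pointing down it reaches from about 0.3 to 0.775 m from the base axis. Payload 14.6 kg.
Tool frame: the origin (TCP) lies on the centre line of the jaws, within the pads' length; the fingertips stand ctrl.tcp_to_tips ahead of it and the grasp point (between the pads) lies 2 mm behind it (ctrl.tcp_to_tips is the distance from the TCP to the fingertips, in m); z points along the fingers, y is the line along which they close (so a half turn about z gives the same grasp; the last joint's range is limited). The gripper opens to 94 mm and grips with 3 to 60 N. Pads are 16 mm wide; open, the fingers measure 119 mm over their backs; the gripper's body (75 mm by 177 mm) begins 78 mm behind the grasp point.
Start: joints at [-1.263, 0.3, 1.521, -0, 1.321, -0.067], TCP at [0.201, -0.512, 0.222] pointing down, gripper open.
Joint ranges: [-3.03, 3.03], [-0.79, 2.21], [0.23, 2.52], [-1.04, 4.18], [0, 3.07], [-2.55, 2.55]. Speed limits (rad/s): [2.22, 2.22, 2.57, 3.14, 3.14, 3.14].

## Interface

Orientations are given as [roll, pitch, yaw] about the fixed x, y, z axes, in that order (R = Rz(yaw) Ry(pitch) Rx(roll)).
In Python, from station import telemetry, viewer, hand_in, ctrl gives the robot as it stands.
- The arm moves only by the tool step_arm, never from a script. Its argument "plan" is a list of rows, each an object of numbers: "dx", "dy", "dz": the shift along the tool's x, y, z scaled (see below); "rx", "ry", "rz": the turn, a rotation vector about the tool's x, y, z scaled (see below); "claw": the closure, from 0 (fully open) to 1 (shut). In form: [{"dx": .., "dy": .., "dz": .., "rx": .., "ry": .., "rz": .., "claw": ..}, ...]. A call has 1 to 10 rows; each row shifts and turns the commanded pose from where the row before left it, along the tool's axes as they then stand; what a row does not reach is not made up. The controller multiplies each number of a shift by 0.1 m and each number of a turn by 90 degrees. A row lasts 1/10 s, in which the tool goes at most 50 mm and 8.59 degrees, less where a joint would pass 70% of its speed; a pose out of reach is approached as far as the arm can. A call with a number of a shift or a turn outside -1 to 1 is refused whole. A call with a gripper value outside its range is refused whole. The fingers move at their own pace and stop on an object; "grip_force" is the grip in N (left out, the last holds). Time passes only in rows, so rows that do not move let the fingers close. It gives the time, the measured TCP pose, the force, the opening and the grip force at its end, in the units of the state.
- telemetry.get_obs(): the state, without advancing time (a new reading comes with each control period).
- viewer.camera(name): name is "scene" or "top"; returns a dict with "img" (384x512x3 uint8, red, green, blue), "z_map" (384x512 float32, m along the optical axis (not along the pixel's ray), 0 where there is no reading), "fx", "fy", "cx", "cy" (pixels), "dist" ([k1, k2, p1, p2, k3] as OpenCV has them; the pictures are not rectified), "R" (3x3) and "t" (3): a world point X has camera coordinates R X + t. Camera axes: x right, y down, z forward; pixel columns grow to the right and rows downward; lengths in m; the calibration is good to about 2 mm. A picture is of the moment at which its call begins.
- hand_in(): hands the job in; it is judged then, once.
Trained networks look in a picture, given as the dict that the camera call returned (one of the last four; its "shot" number tells which), for a name from the list of things; names that differ only in an ending like _2 or _b are one class to them, and where a whole thing is asked for, a point or a joint stands for the part that bears it (a point fixed in the world has none). Each returns a list of dicts, best first, with "score" (0 to 1); they miss things now and then, are a little off and sometimes report something else, mostly with a low value. They report only what shows in the picture. A call takes as long as a camera call.
- viewer.recognise(target, picture): "rect" ([left, top, right, bottom] in pixels, round what is visible of it).
The state is a dict: "time_s": time; "qpos": joint angles; "joint_vel": joint speeds; "tau": joint torques, N m; "ee_pos": TCP position; "eef_rot": TCP orientation; "force": force on the tool from outside, world axes, zero at the start; "moment": the same for the moment, N m; "grip_width": finger opening in m; "grip_force": force on a finger pad.
Only numpy, scipy, OpenCV 4.12 (cv2) and the standard library are available. Lean on these libraries where they do the work, as an engineer would, in place of code of your own. Each camera call takes 0.05 s, during which the arm holds its last target. There are 200 camera calls.

## Working session

There is one attempt and no reset: what is moved stays moved. The work goes in short steps, Python scripts to look and compute and a tool call to move; the robot and the scene stay as the last step left them, time stands still between calls to the robot, and variables do not carry over. Pictures are saved under pics/ and viewed, at most 10 in all, crops included, and the job is handed in when it is done.

Besides the shell and the picture viewer there is one more tool, called after ">>>" in YAML: its name, and indented under it one key for each argument. step_arm: Moves the arm, as the interface text tells. Shifts and turns lie within -1 to 1; 1 stands for 0.1 m of shift or 90 degrees of turn. Its arguments: {"type":"object","properties":{"plan":{"type":"array"},"grip_force":{"type":"number"}},"required":["plan"]}

```bash
mkdir -p pics; ls; python3 - <<'E'
from station import telemetry, viewer, ctrl
import cv2, numpy as np, pickle
print(ctrl.tcp_to_tips, telemetry.get_obs())
d={}
ims=[]
for n in("scene","top"):
    p=viewer.camera(n); d[n]=p
    im=p["img"][:,:,::-1].copy()
    for t in("case","lid","knob","dish","tape","timer","vial"):
        r=viewer.recognise(t,p)[:1]; print(n,t,[(x["score"],np.round(x["rect"])) for x in r])
    cv2.imwrite(f"pics/{n}0.png",cv2.resize(im,(768,576),interpolation=cv2.INTER_CUBIC))
    print(n,p["R"],p["t"],p["fx"],p["cx"],p["cy"],p["dist"])
pickle.dump(d,open("d0.pkl","wb"))
E
```

```text
pics
0.017 {'time_s': 0.0, 'qpos': array([-1.26263353e+00,  3.00438874e-01,  1.52163197e+00,  1.83163563e-05,
        1.32066291e+00, -6.66108488e-02]), 'joint_vel': array([-0.00114509,  0.00022768,  0.00029705, -0.00165624,  0.00010924,
        0.00028942]), 'tau': array([ 8.55446451e-04, -5.31803226e+01, -3.52739596e+01,  7.08506349e-02,
        2.42993556e-02, -1.26439249e-04]), 'ee_pos': array([ 0.20125263, -0.51158345,  0.22188246]), 'eef_rot': array([-3.14045526e+00, -9.36552766e-05,  3.74769050e-01]), 'force': array([-0.66844059, -1.01556189,  1.15310625]), 'moment': array([ 0.04139353, -0.02505537, -0.03437208]), 'grip_force': 0.0, 'grip_width': 0.0940152829790026}
scene case [(0.91, array([213., 123., 314., 265.]))]
scene lid [(0.77, array([214., 124., 281., 206.]))]
scene knob [(0.83, array([223., 186., 263., 226.]))]
scene dish [(0.67, array([269., 213., 287., 229.]))]
scene tape [(0.75, array([295., 184., 320., 194.]))]
scene timer [(0.75, array([214., 250., 245., 280.]))]
scene vial [(0.6, array([205., 233., 214., 256.]))]
scene [[-0.5594179  -0.82872839  0.01615133]
 [-
[... 159 characters left out ...]
775148 [-0.04928827  0.          0.          0.          0.        ]
top case [(0.82, array([223., 160., 321., 246.]))]
top lid [(0.75, array([225., 159., 313., 183.]))]
top knob [(0.53, array([243., 204., 267., 210.]))]
top dish [(0.91, array([268., 199., 305., 220.]))]
top tape [(0.72, array([318., 177., 352., 216.]))]
top timer [(0.73, array([207., 213., 232., 242.]))]
top vial [(0.64, array([209., 204., 220., 215.]))]
top [[-0.01852787 -0.9996141  -0.02069687]
 [-0.98837908  0.02143551 -0.15049022]
 [ 0.1508758   0.01766809 -0.98839483]] [0.05720284 0.48739636 1.1850063 ] 472.7328973659095 257.53047786806565 194.73205352358863 [-0.14877041  0.          0.          0.          0.        ]
```

View pics/scene0.png

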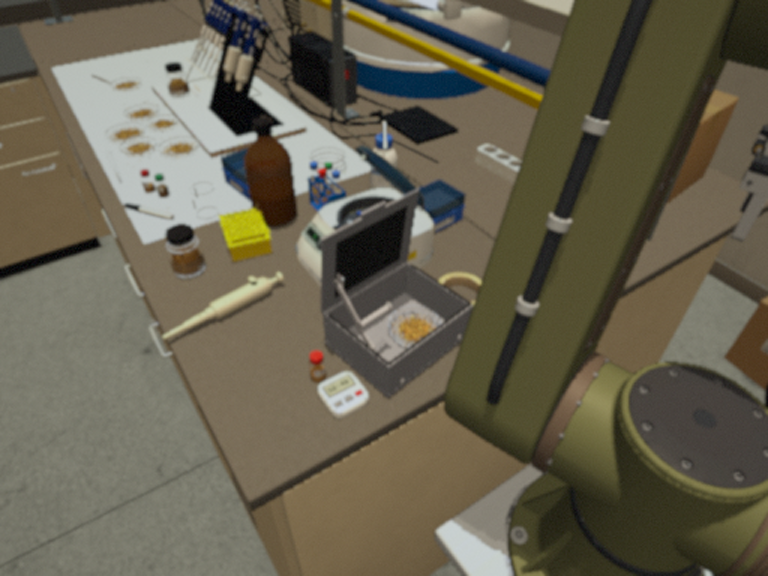

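View pics/top0.png

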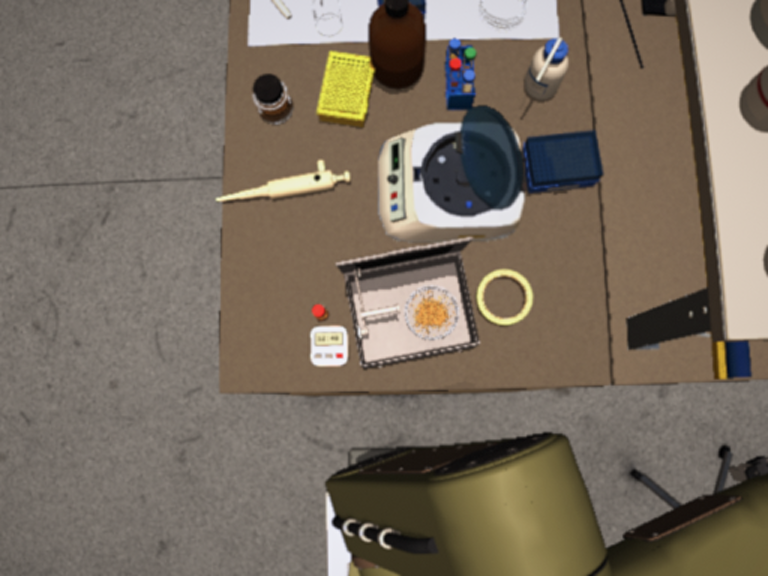

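The case stands at about (410,305) in the top picture with its hinge side away from the robot. The knob is the bar at (382,313), the vial and timer are left at (320,312) and (329,347), and the tape is right at (505,297). A centrifuge stands behind the lid. Next I fit the case pose from depth.

```bash
cat > h.py <<'E'
import numpy as np, cv2
def cloud(p):
    z=p["z_map"]; h,w=z.shape
    v,u=np.mgrid[:h,:w]; uv=np.stack([u,v],-1).reshape(-1,1,2).astype(float)
    K=np.array([[p["fx"],0,p["cx"]],[0,p["fy"],p["cy"]],[0,0,1]])
    n=cv2.undistortPoints(uv,K,np.array(p["dist"]))[:,0]
    P=np.c_[n,np.ones(len(n))]*z.reshape(-1,1)
    X=(P-p["t"])@p["R"]; X[z.ravel()==0]=np.nan
    return X.reshape(h,w,3)
def proj(p,X):
    K=np.array([[p["fx"],0,p["cx"]],[0,p["fy"],p["cy"]],[0,0,1]])
    return cv2.projectPoints(np.atleast_2d(X).astype(float),cv2.Rodrigues(np.array(p["R"]))[0],np.array(p["t"]),K,np.array(p["dist"]))[0][:,0]
def tow(c,P):
    x,y,a=c; P=np.atleast_2d(P); R=np.array([[np.cos(a),-np.sin(a),0],[np.sin(a),np.cos(a),0],[0,0,1]])
    return P@R.T+[x,y,0]
E
python3 - <<'E'
import pickle,numpy as np,cv2
from h import *
from scipy.optimize import minimize
d=pickle.load(open("d0.pkl","rb"))
c=cloud(d["top"])
for u,v in[(362,366),(478,345),(347,272)]:
    print(np.round(c[int(v/1.5)-2:int(v/1.5)+3,int(u/1.5)-2:int(u/1.5)+3],3)[2])
sub=c[155:250,215:330].reshape(-1,3)
rim=sub[(sub[:,2]>.070)&(sub[:,2]<.09)]; print(len(rim), rim.mean(0))
s2=cloud(d["scene"])[115:270,205:320].reshape(-1,3)
for nm,s in(("top",sub),("scene",s2)):
    r=s[(s[:,2]>.068)&(s[:,2]<.09)]
    def cost(q):
        a=q[2];dx=r[:,:2]-q[:2];l=np.c_[dx[:,0]*np.cos(a)+dx[:,1]*np.sin(a),-dx[:,0]*np.sin(a)+dx[:,1]*np.cos(a)]
        A=np.abs(l);e=np.abs(np.maximum(np.abs(A[:,0])-77,0)*0)
        qx=A[:,0]-.077;qy=A[:,1]-.097
        sd=np.abs(np.where((qx>0)&(qy>0),np.hypot(qx,qy),np.maximum(qx,qy)))
        return np.minimum(sd,.012).sum()
    best=min((minimize(cost,[*rim[:,:2].mean(0),a],method="Nelder-Mead") for a in np.linspace(-.1,.4,8)),key=lambda k:k.fun)
    print(nm,len(r),best.x,best.fun/len(r))
    lid=s[(s[:,2]>.1)&(s[:,2]<.25)]; print("lid",len(lid),lid.mean(0),lid[:,2].max())
    cc=best.x
    a=np.deg2rad(54); kn=tow(cc,[-.022+.0411*np.cos(a),.042,.061+.0411*np.sin(a)]);print("knob",kn)
    for n in d: print(n,"knob px",proj(d[n],kn)*1.5, "corners",np.round(proj(d[n],tow(cc,[[-.08,.1,.078],[-.08,-.1,.078],[.08,.1,.078],[.08,-.1,.078]]))*1.5).tolist())
# things behind
full=c.reshape(-1,3)
l=(full-[*cc[:2],0])@np.array([[np.cos(cc[2]),-np.sin(cc[2]),0],[np.sin(cc[2]),np.cos(cc[2]),0],[0,0,1]])
full2=cloud(d["scene"]).reshape(-1,3);l2=(full2-[*cc[:2],0])@np.array([[np.cos(cc[2]),-np.sin(cc[2]),0],[np.sin(cc[2]),np.cos(cc[2]),0],[0,0,1]])
L=np.r_[l,l2]
for x0 in np.arange(.09,.3,.02):
    m=(L[:,0]>x0)&(L[:,0]<x0+.02)&(abs(L[:,1])<.12)
    print(round(x0,2),[round(float(np.nanmax(np.r_[0,L[m&(L[:,1]>y)&(L[:,1]<y+.04),2]])),3) for y in np.arange(-.12,.12,.04)])
E
```

```text
[[ 0.364  0.099 -0.001]
 [ 0.364  0.097  0.   ]
 [ 0.361  0.09   0.067]
 [ 0.361  0.088  0.062]
 [ 0.361  0.086  0.057]]
[[ 0.393 -0.099  0.051]
 [ 0.393 -0.102  0.043]
 [ 0.396 -0.109  0.003]
 [ 0.396 -0.112  0.001]
 [ 0.396 -0.115  0.002]]
[[0.514 0.116 0.103]
 [0.515 0.114 0.099]
 [0.516 0.112 0.093]
 [0.518 0.11  0.08 ]
 [0.519 0.108 0.076]]
715 [0.45121063 0.00560467 0.07904102]
top 743 [0.45522208 0.00683263 0.17013996] 0.0019702431802344736
lid 779 [0.51592172 0.02456241 0.18632035] 0.24995505890582734
knob [[0.45023744 0.04859159 0.0942506 ]]
scene knob px [[379.2286709  312.05196635]] corners [[388.0, 366.0], [473.0, 304.0], [322.0, 312.0], [406.0, 260.0]]
top knob px [[385.28001777 309.96618316]] corners [[360.0, 367.0], [479.0, 343.0], [343.0, 272.0], [460.0, 250.0]]
scene 1875 [0.45385697 0.00901431 0.17142987] 0.005225944269808137
lid 3417 [0.51614989 0.01813896 0.17565257] 0.24990782484044702
knob [[0.44881847 0.0507668  0.0942506 ]]
scene knob px [[378.59041842 313.08096589]] corners [[388.0, 367.0], [473.0, 305.0], [321.0, 313.0], [406.0, 261.0]]
top knob px [[383.96742867 310.85407578]] corners [[359.0, 367.0], [478.0, 344.0], [341.0, 273.0], [458.0, 251.0]]
0.09 [0.066, 0.0, 0.0, 0.0, 0.0, 0.006]
0.11 [0.106, 0.102, 0.078, 0.01, 0.007, 0.007]
0.13 [0.223, 0.106, 0.103, 0.055, 0.008, 0.006]
0.15 [0.236, 0.105, 0.103, 0.071, 0.006, 0.005]
0.17 [0.243, 0.107, 0.103, 0.059, 0.007, 0.008]
0.19 [0.254, 0.106, 0.093, 0.057, 0.008, 0.008]
0.21 [0.255, 0.107, 0.091, 0.052, 0.006, 0.008]
0.23 [0.104, 0.105, 0.089, 0.047, 0.005, 0.025]
0.25 [0.106, 0.105, 0.088, 0.044, 0.029, 0.04]
0.27 [0.106, 0.104, 0.091, 0.038, 0.027, 0.034]
0.29 [0.106, 0.103, 0.083, 0.005, 0.005, 0.025]
```

```bash
cat >> h.py <<'E'
from scipy.spatial.transform import Rotation as Ro, Slerp
C=(.455,.0075,.170)
def hand(th):  # tool leaning to the front by th deg, tool y = case +x side
    a=C[2];t=np.deg2rad(th);cx=np.array([np.cos(a),np.sin(a),0]);cy=np.array([-np.sin(a),np.cos(a),0]);z=np.array([0,0,1])
    A=np.sin(t)*cx-np.cos(t)*z;B=np.cos(t)*cx+np.sin(t)*z
    return np.c_[cy,B,A]
def knob(deg,g=0.):
    t=np.deg2rad(deg);return tow(C,[-.022+.0411*np.cos(t),.042,.061+.0411*np.sin(t)])[0]
def rows(p1,R1,n,o=None):
    from station import telemetry
    if o is None: o=telemetry.get_obs(); o=(o["ee_pos"],Ro.from_euler("xyz",o["eef_rot"]).as_matrix())
    p0,R0=o
    s=Slerp([0,1],Ro.from_matrix([R0,R1]))(np.linspace(0,1,n+1)).as_matrix()
    p=np.linspace(p0,p1,n+1)
    rv=Ro.from_matrix(R0.T@R1).as_rotvec()/n/(np.pi/2)
    print("turn",np.round(rv,4))
    for i in range(n): print(np.round(s[i].T@(p[i+1]-p[i])/.1,3).tolist())
    return p1,R1
E
python3 - <<'E'
from h import *
R=hand(35)
print(knob(54))
rows(knob(54)-.10*R[:,2],R,20)
E
```

```text
[0.45002121 0.04925965 0.0942506 ]
turn [-0.0163  0.0133 -0.042 ]
[0.19, -0.221, 0.023]
[0.204, -0.209, 0.022]
[0.217, -0.196, 0.021]
[0.229, -0.181, 0.021]
[0.24, -0.166, 0.021]
[0.25, -0.151, 0.022]
[0.259, -0.135, 0.024]
[0.267, -0.118, 0.026]
[0.273, -0.101, 0.029]
[0.279, -0.083, 0.032]
[0.283, -0.066, 0.036]
[0.286, -0.048, 0.041]
[0.288, -0.03, 0.046]
[0.288, -0.012, 0.051]
[0.287, 0.005, 0.057]
[0.285, 0.023, 0.063]
[0.282, 0.04, 0.07]
[0.277, 0.056, 0.077]
[0.271, 0.072, 0.085]
[0.264, 0.088, 0.092]
```

>>> step_arm:
  plan:
    - {"dx": 0.19,"dy": -0.22,"dz": 0.02,"rx": -0.0163,"ry": 0.0133,"rz": -0.042,"claw": 0.45}
    - {"dx": 0.2,"dy": -0.21,"dz": 0.02,"rx": -0.0163,"ry": 0.0133,"rz": -0.042,"claw": 0.45}
    - {"dx": 0.22,"dy": -0.2,"dz": 0.02,"rx": -0.0163,"ry": 0.0133,"rz": -0.042,"claw": 0.45}
    - {"dx": 0.23,"dy": -0.18,"dz": 0.02,"rx": -0.0163,"ry": 0.0133,"rz": -0.042,"claw": 0.45}
    - {"dx": 0.24,"dy": -0.17,"dz": 0.02,"rx": -0.0163,"ry": 0.0133,"rz": -0.042,"claw": 0.45}
    - {"dx": 0.25,"dy": -0.15,"dz": 0.02,"rx": -0.0163,"ry": 0.0133,"rz": -0.042,"claw": 0.45}
    - {"dx": 0.26,"dy": -0.135,"dz": 0.024,"rx": -0.0163,"ry": 0.0133,"rz": -0.042,"claw": 0.45}
    - {"dx": 0.267,"dy": -0.118,"dz": 0.026,"rx": -0.0163,"ry": 0.0133,"rz": -0.042,"claw": 0.45}
    - {"dx": 0.273,"dy": -0.1,"dz": 0.029,"rx": -0.0163,"ry": 0.0133,"rz": -0.042,"claw": 0.45}
    - {"dx": 0.279,"dy": -0.083,"dz": 0.032,"rx": -0.0163,"ry": 0.0133,"rz": -0.042,"claw": 0.45}
  grip_force: 25

```text
time_s: 1.8
ee_pos: [0.2973, -0.2345, 0.2005]
eef_rot: [2.834, -0.11, 1.06]
force: [-0.4, -0.2, -0.4]
grip_width: 0.0516
grip_force: 0.0
```

```bash
python3 - <<'E'
from h import *
R=hand(35)
rows(knob(54)-.10*R[:,2],R,10)
E
```

```text
turn [-0.0162  0.0132 -0.0419]
[0.282, -0.065, 0.038]
[0.285, -0.047, 0.042]
[0.286, -0.029, 0.047]
[0.286, -0.012, 0.053]
[0.285, 0.006, 0.058]
[0.283, 0.023, 0.065]
[0.28, 0.04, 0.071]
[0.275, 0.056, 0.078]
[0.269, 0.072, 0.086]
[0.262, 0.087, 0.093]
```

>>> step_arm:
  plan:
    - {"dx": 0.282,"dy": -0.065,"dz": 0.038,"rx": -0.0162,"ry": 0.0132,"rz": -0.042,"claw": 0.45}
    - {"dx": 0.285,"dy": -0.047,"dz": 0.042,"rx": -0.0162,"ry": 0.0132,"rz": -0.042,"claw": 0.45}
    - {"dx": 0.286,"dy": -0.03,"dz": 0.047,"rx": -0.0162,"ry": 0.0132,"rz": -0.042,"claw": 0.45}
    - {"dx": 0.286,"dy": -0.012,"dz": 0.053,"rx": -0.0162,"ry": 0.0132,"rz": -0.042,"claw": 0.45}
    - {"dx": 0.285,"dy": 0.006,"dz": 0.058,"rx": -0.0162,"ry": 0.0132,"rz": -0.042,"claw": 0.45}
    - {"dx": 0.283,"dy": 0.023,"dz": 0.065,"rx": -0.0162,"ry": 0.0132,"rz": -0.042,"claw": 0.45}
    - {"dx": 0.28,"dy": 0.04,"dz": 0.07,"rx": -0.0162,"ry": 0.0132,"rz": -0.042,"claw": 0.45}
    - {"dx": 0.275,"dy": 0.056,"dz": 0.078,"rx": -0.0162,"ry": 0.0132,"rz": -0.042,"claw": 0.45}
    - {"dx": 0.27,"dy": 0.072,"dz": 0.086,"rx": -0.0162,"ry": 0.0132,"rz": -0.042,"claw": 0.45}
    - {"dx": 0.262,"dy": 0.087,"dz": 0.093,"rx": -0.0162,"ry": 0.0132,"rz": -0.042,"claw": 0.45}

```text
time_s: 2.8
ee_pos: [0.3939, 0.0397, 0.1765]
eef_rot: [2.529, 0.001, 1.743]
force: [-0.0, 0.2, 0.2]
grip_width: 0.0515
grip_force: 0.0
```

```bash
python3 - <<'E'
from h import *
from station import viewer,telemetry
o=telemetry.get_obs();print(o["ee_pos"],o["qpos"],o["force"])
R=hand(35)
rows(knob(54),R,1)
ims=[]
for n,(u,v) in(("scene",(253,208)),("top",(256,206))):
    p=viewer.camera(n);im=np.ascontiguousarray(p["img"][:,:,::-1])
    for dg in(54,):
        q=tow(C,[-.022+.0411*np.cos(np.deg2rad(dg)),.042-.018,.061+.0411*np.sin(np.deg2rad(dg))])
        q2=tow(C,[-.022+.0411*np.cos(np.deg2rad(dg)),.042+.02,.061+.0411*np.sin(np.deg2rad(dg))])
    pr=[proj(p,x)[0] for x in(q,knob(54),q2)]
    c=cv2.resize(im[v-60:v+60,u-50:u+50],(400,480),interpolation=cv2.INTER_CUBIC)
    for a in pr: cv2.circle(c,(int((a[0]-u+50.5)*4),int((a[1]-v+60.5)*4)),3,(0,255,0),1)
    ims.append(c)
cv2.imwrite("pics/pre.png",np.hstack(ims))
E
```

```text
[0.39386643 0.03967814 0.176515  ] [-0.08708478 -0.31570003  2.35973257  0.29929687  0.52039436 -0.47544137] [-0.01399352  0.18473832  0.24737038]
turn [ 0.0009 -0.0003  0.0012]
[-0.001, -0.007, 1.001]
```

View pics/pre.png

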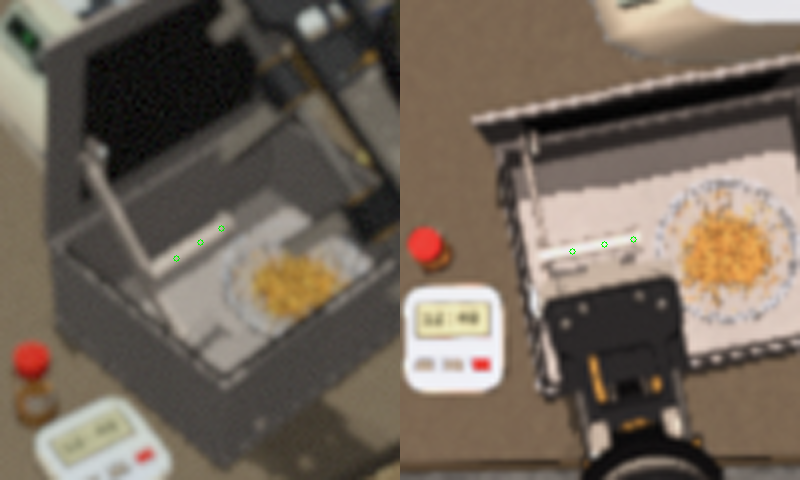

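The projected knob points lie on the bar in both views: about (200,242) in the left crop and (604,244) in the right one. Going in.

>>> step_arm:
  plan:
    - {"dz": 0.12,"claw": 0.45}
    - {"dz": 0.12,"claw": 0.45}
    - {"dz": 0.12,"claw": 0.45}
    - {"dz": 0.12,"claw": 0.45}
    - {"dz": 0.12,"claw": 0.45}
    - {"dz": 0.12,"claw": 0.45}
    - {"dz": 0.1,"claw": 0.45}
    - {"dz": 0.1,"claw": 0.45}
    - {"dz": 0.08,"claw": 0.45}
    - {"dz": 0.0,"claw": 0.45}

```text
$.plan[0]: bad value
```

>>> step_arm:
  plan:
    - {"claw": 0.65}
    - {"claw": 0.75}
    - {"claw": 0.8}
    - {"claw": 0.84}
    - {"claw": 0.88}
    - {"claw": 0.95}
    - {"claw": 1.0}
    - {"claw": 1.0}
  grip_force: 15

```text
$.plan[0]: bad value
```

```bash
python3 - <<'E'
from h import *
from station import viewer,telemetry
o=telemetry.get_obs();print(o["ee_pos"],knob(54),o["force"],o["moment"],o["grip_width"],o["grip_force"])
R=hand(35)
for a,b in zip([54,58,62,66,70,74,78,82,86,90],[58,62,66,70,74,78,82,86,90,94]): print(b,np.round(R.T@(knob(b)-knob(a))/.1,3).tolist())
E
```

```text
[0.39357829 0.04047809 0.17584983] [0.45002121 0.04925965 0.0942506 ] [-0.2818615  -0.56760612  0.76730801] [-0.04166899  0.1790866  -0.00293857] 0.051788063086380176 0.0
58 [0.0, -0.01, -0.027]
62 [-0.0, -0.012, -0.026]
66 [0.0, -0.014, -0.025]
70 [-0.0, -0.016, -0.024]
74 [0.0, -0.017, -0.023]
78 [-0.0, -0.019, -0.022]
82 [-0.0, -0.02, -0.02]
86 [0.0, -0.022, -0.019]
90 [0.0, -0.023, -0.017]
94 [-0.0, -0.024, -0.016]
```

All fields are required in every row.

>>> step_arm:
  plan:
    - {"dx": 0,"dy": 0,"dz": 0.12,"rx": 0,"ry": 0,"rz": 0,"claw": 0.45}
    - {"dx": 0,"dy": 0,"dz": 0.12,"rx": 0,"ry": 0,"rz": 0,"claw": 0.45}
    - {"dx": 0,"dy": 0,"dz": 0.12,"rx": 0,"ry": 0,"rz": 0,"claw": 0.45}
    - {"dx": 0,"dy": 0,"dz": 0.12,"rx": 0,"ry": 0,"rz": 0,"claw": 0.45}
    - {"dx": 0,"dy": 0,"dz": 0.12,"rx": 0,"ry": 0,"rz": 0,"claw": 0.45}
    - {"dx": 0,"dy": 0,"dz": 0.1,"rx": 0,"ry": 0,"rz": 0,"claw": 0.45}
    - {"dx": 0,"dy": 0,"dz": 0.1,"rx": 0,"ry": 0,"rz": 0,"claw": 0.45}
    - {"dx": 0,"dy": 0,"dz": 0.1,"rx": 0,"ry": 0,"rz": 0,"claw": 0.45}
    - {"dx": 0,"dy": 0,"dz": 0.1,"rx": 0,"ry": 0,"rz": 0,"claw": 0.45}
    - {"dx": 0,"dy": 0,"dz": 0,"rx": 0,"ry": 0,"rz": 0,"claw": 0.45}

```text
time_s: 3.9
ee_pos: [0.4501, 0.0474, 0.0936]
eef_rot: [2.533, -0.001, 1.738]
force: [0.1, 0.2, 1.0]
grip_width: 0.0516
grip_force: 0.0
```

```bash
python3 - <<'E'
from h import *
from station import telemetry
o=telemetry.get_obs();print(o["ee_pos"],knob(54),o["force"]);print((knob(54)-o["ee_pos"])@hand(35))
E
```

```text
[0.45007336 0.0474016  0.09362742] [0.45002121 0.04925965 0.0942506 ] [0.10996172 0.18382054 1.02576086]
[ 0.00184009  0.00057284 -0.00035966]
```

>>> step_arm:
  plan:
    - {"dx": 0,"dy": 0,"dz": 0,"rx": 0,"ry": 0,"rz": 0,"claw": 0.6}
    - {"dx": 0,"dy": 0,"dz": 0,"rx": 0,"ry": 0,"rz": 0,"claw": 0.7}
    - {"dx": 0,"dy": 0,"dz": 0,"rx": 0,"ry": 0,"rz": 0,"claw": 0.76}
    - {"dx": 0,"dy": 0,"dz": 0,"rx": 0,"ry": 0,"rz": 0,"claw": 0.8}
    - {"dx": 0,"dy": 0,"dz": 0,"rx": 0,"ry": 0,"rz": 0,"claw": 0.83}
  grip_force: 15

```text
time_s: 4.4
ee_pos: [0.4501, 0.048, 0.0945]
eef_rot: [2.531, -0.0, 1.74]
force: [0.1, -0.9, 0.3]
grip_width: 0.0171
grip_force: 0.0
```

>>> step_arm:
  plan:
    - {"dx": 0,"dy": 0,"dz": 0,"rx": 0,"ry": 0,"rz": 0,"claw": 0.86}
    - {"dx": 0,"dy": 0,"dz": 0,"rx": 0,"ry": 0,"rz": 0,"claw": 0.88}
    - {"dx": 0,"dy": 0,"dz": 0,"rx": 0,"ry": 0,"rz": 0,"claw": 0.9}
    - {"dx": 0,"dy": 0,"dz": 0,"rx": 0,"ry": 0,"rz": 0,"claw": 0.95}
    - {"dx": 0,"dy": 0,"dz": 0,"rx": 0,"ry": 0,"rz": 0,"claw": 1}
    - {"dx": 0,"dy": 0,"dz": 0,"rx": 0,"ry": 0,"rz": 0,"claw": 1}

```text
time_s: 5.0
ee_pos: [0.4507, 0.0481, 0.0948]
eef_rot: [2.53, 0.0, 1.74]
force: [4.7, 3.4, 1.7]
grip_width: 0.0096
grip_force: 15.0
```

Gripped (9.6 mm). I lift it along the arc.

>>> step_arm:
  plan:
    - {"dx": 0,"dy": -0.005,"dz": -0.014,"rx": 0,"ry": 0,"rz": 0,"claw": 1}
    - {"dx": 0,"dy": -0.005,"dz": -0.013,"rx": 0,"ry": 0,"rz": 0,"claw": 1}
    - {"dx": 0,"dy": -0.006,"dz": -0.013,"rx": 0,"ry": 0,"rz": 0,"claw": 1}
    - {"dx": 0,"dy": -0.006,"dz": -0.013,"rx": 0,"ry": 0,"rz": 0,"claw": 1}
    - {"dx": 0,"dy": -0.007,"dz": -0.013,"rx": 0,"ry": 0,"rz": 0,"claw": 1}
    - {"dx": 0,"dy": -0.007,"dz": -0.012,"rx": 0,"ry": 0,"rz": 0,"claw": 1}
  grip_force: 25

```text
time_s: 5.6
ee_pos: [0.4435, 0.0468, 0.0993]
eef_rot: [2.53, 0.0, 1.74]
force: [6.8, 5.0, 0.6]
grip_width: 0.0093
grip_force: 25.0
```

>>> step_arm:
  plan:
    - {"dx": 0,"dy": -0.016,"dz": -0.024,"rx": 0,"ry": 0,"rz": 0,"claw": 1}
    - {"dx": 0,"dy": -0.017,"dz": -0.023,"rx": 0,"ry": 0,"rz": 0,"claw": 1}
    - {"dx": 0,"dy": -0.019,"dz": -0.022,"rx": 0,"ry": 0,"rz": 0,"claw": 1}
    - {"dx": 0,"dy": -0.02,"dz": -0.02,"rx": 0,"ry": 0,"rz": 0,"claw": 1}
    - {"dx": 0,"dy": -0.022,"dz": -0.019,"rx": 0,"ry": 0,"rz": 0,"claw": 1}
    - {"dx": 0,"dy": 0,"dz": 0,"rx": 0,"ry": 0,"rz": 0,"claw": 1}

```text
time_s: 6.2
ee_pos: [0.4305, 0.0445, 0.1038]
eef_rot: [2.527, 0.001, 1.739]
force: [1.7, 4.6, 11.5]
grip_width: 0.0091
grip_force: 25.0
```

```bash
python3 - <<'E'
from h import *
from station import viewer,telemetry
o=telemetry.get_obs();print(o["ee_pos"],knob(86),o["force"])
p=viewer.camera("scene");cv2.imwrite("pics/un.png",cv2.resize(p["img"][100:280,180:340,::-1],(640,720))[:600])
E
```

```text
[0.43054227 0.04446748 0.10378823] [0.42903714 0.04565759 0.10199988] [ 1.70034866  4.5793365  11.4979116 ]
```

View pics/un.png

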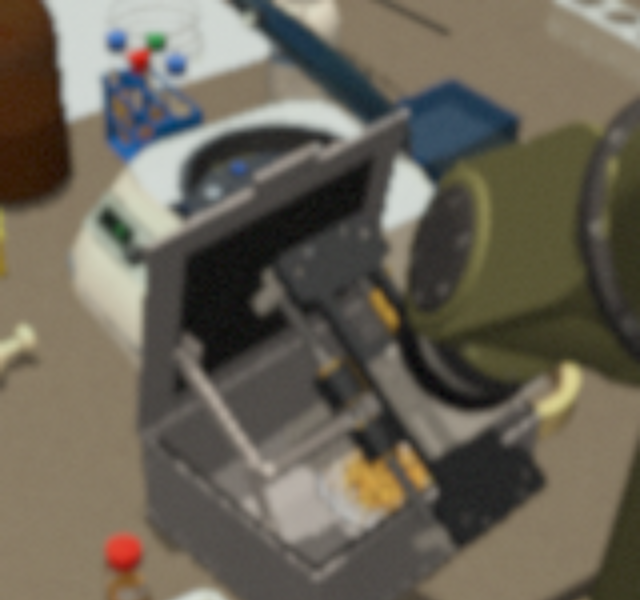

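The knee is folded forward past centre and the lid is still up at about (270,180). I release the knob and back off along the tool axis.

>>> step_arm:
  plan:
    - {"dx": 0,"dy": 0,"dz": 0,"rx": 0,"ry": 0,"rz": 0,"claw": 0.85}
    - {"dx": 0,"dy": 0,"dz": 0,"rx": 0,"ry": 0,"rz": 0,"claw": 0.7}
    - {"dx": 0,"dy": 0,"dz": 0,"rx": 0,"ry": 0,"rz": 0,"claw": 0.6}
    - {"dx": 0,"dy": 0,"dz": 0,"rx": 0,"ry": 0,"rz": 0,"claw": 0.6}
    - {"dx": 0,"dy": 0,"dz": -0.1,"rx": 0,"ry": 0,"rz": 0,"claw": 0.6}
    - {"dx": 0,"dy": 0,"dz": -0.2,"rx": 0,"ry": 0,"rz": 0,"claw": 0.6}
    - {"dx": 0,"dy": 0,"dz": -0.2,"rx": 0,"ry": 0,"rz": 0,"claw": 0.6}
    - {"dx": 0,"dy": 0,"dz": -0.2,"rx": 0,"ry": 0,"rz": 0,"claw": 0.6}
    - {"dx": 0,"dy": 0,"dz": -0.2,"rx": 0,"ry": 0,"rz": 0,"claw": 0.6}
    - {"dx": 0,"dy": 0,"dz": 0,"rx": 0,"ry": 0,"rz": 0,"claw": 0.6}

```text
time_s: 7.25
ee_pos: [0.3783, 0.0355, 0.1775]
eef_rot: [2.528, 0.001, 1.739]
force: [0.4, 0.1, 0.7]
grip_width: 0.0378
grip_force: 0.0
```

```bash
python3 - <<'E'
from h import *
from station import viewer,telemetry
o=telemetry.get_obs();print(o["ee_pos"],o["force"],o["qpos"])
p=viewer.camera("scene");c=cloud(p)
cv2.imwrite("pics/rel.png",cv2.resize(p["img"][100:280,180:340,::-1],(533,600)))
r=viewer.recognise("lid",p);print(r[:1])
Rz=np.array([[np.cos(C[2]),-np.sin(C[2]),0],[np.sin(C[2]),np.cos(C[2]),0],[0,0,1]])
L=((c.reshape(-1,3)-[C[0],C[1],0])@Rz)
# lid border on left side y>.07
m=(abs(L[:,1]-.09)<.012)&(L[:,2]>.1)&(L[:,2]<.26)&(L[:,0]<.1)&(L[:,0]>-.05)
k=np.polyfit(L[m,2],L[m,0],1);print(m.sum(),k,"x at hinge",np.polyval(k,.081),"lean deg",np.degrees(np.arctan(-k[0])),L[m,2].max())
# go up-and-over target
R=hand(0)
P1=tow(C,[.0,0,.34])[0]
rows(P1,R,14)
E
```

```text
[0.37827724 0.03554838 0.17747198] [0.38482523 0.08274385 0.65443278] [-0.10887411 -0.36948026  2.39139375  0.30760636  0.54544447 -0.49435136]
[{'rect': [213.5, 126.9, 283.8, 204.8], 'score': 0.59}]
465 [0.17008584 0.02625732] x at hinge 0.04003426899489728 lean deg -9.652825470109354 0.23873144020318732
turn [ 0.0278  0.     -0.0001]
[-0.029, 0.109, -0.067]
[-0.029, 0.106, -0.072]
[-0.029, 0.102, -0.076]
[-0.029, 0.099, -0.081]
[-0.029, 0.095, -0.085]
[-0.029, 0.092, -0.089]
[-0.029, 0.088, -0.093]
[-0.029, 0.083, -0.097]
[-0.029, 0.079, -0.1]
[-0.029, 0.075, -0.104]
[-0.029, 0.07, -0.107]
[-0.029, 0.065, -0.11]
[-0.029, 0.061, -0.113]
[-0.029, 0.056, -0.115]
```

View pics/rel.png

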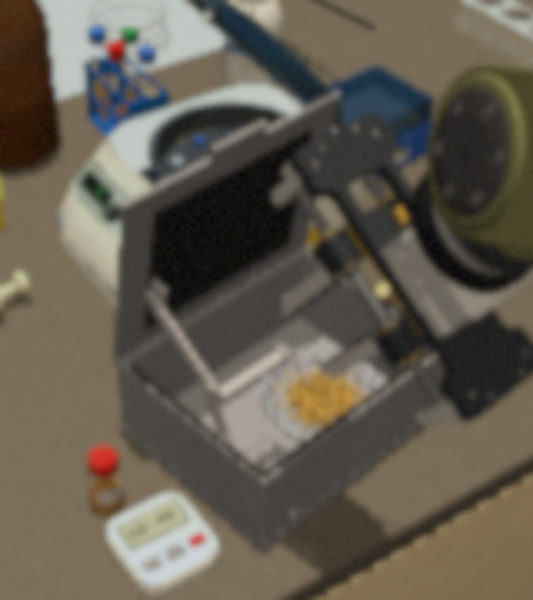

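The stay is bent past centre with its knee at about (220,385), and the lid stays up near 80°. Now I close the fingers, go up and over, and come down behind the lid.

>>> step_arm:
  plan:
    - {"dx": -0.029,"dy": 0.109,"dz": -0.067,"rx": 0.0278,"ry": 0,"rz": 0,"claw": 1}
    - {"dx": -0.029,"dy": 0.106,"dz": -0.072,"rx": 0.0278,"ry": 0,"rz": 0,"claw": 1}
    - {"dx": -0.029,"dy": 0.102,"dz": -0.076,"rx": 0.0278,"ry": 0,"rz": 0,"claw": 1}
    - {"dx": -0.029,"dy": 0.099,"dz": -0.081,"rx": 0.0278,"ry": 0,"rz": 0,"claw": 1}
    - {"dx": -0.029,"dy": 0.095,"dz": -0.085,"rx": 0.0278,"ry": 0,"rz": 0,"claw": 1}
    - {"dx": -0.029,"dy": 0.092,"dz": -0.089,"rx": 0.0278,"ry": 0,"rz": 0,"claw": 1}
    - {"dx": -0.029,"dy": 0.088,"dz": -0.093,"rx": 0.0278,"ry": 0,"rz": 0,"claw": 1}
    - {"dx": -0.029,"dy": 0.083,"dz": -0.097,"rx": 0.0278,"ry": 0,"rz": 0,"claw": 1}
    - {"dx": -0.029,"dy": 0.079,"dz": -0.1,"rx": 0.0278,"ry": 0,"rz": 0,"claw": 1}
    - {"dx": -0.029,"dy": 0.075,"dz": -0.104,"rx": 0.0278,"ry": 0,"rz": 0,"claw": 1}

```text
time_s: 8.35
ee_pos: [0.4339, 0.0159, 0.2919]
eef_rot: [2.972, -0.001, 1.74]
force: [-0.8, -0.7, -0.1]
grip_width: 0.0001
grip_force: 0.0
```

>>> step_arm:
  plan:
    - {"dx": -0.029,"dy": 0.07,"dz": -0.107,"rx": 0.0278,"ry": 0,"rz": 0,"claw": 1}
    - {"dx": -0.029,"dy": 0.065,"dz": -0.11,"rx": 0.0278,"ry": 0,"rz": 0,"claw": 1}
    - {"dx": -0.029,"dy": 0.061,"dz": -0.113,"rx": 0.0278,"ry": 0,"rz": 0,"claw": 1}
    - {"dx": -0.029,"dy": 0.056,"dz": -0.115,"rx": 0.0278,"ry": 0,"rz": 0,"claw": 1}
    - {"dx": 0,"dy": 0,"dz": 0,"rx": 0,"ry": 0,"rz": 0,"claw": 1}

```text
time_s: 8.85
ee_pos: [0.4566, 0.0078, 0.339]
eef_rot: [-3.139, -0.001, 1.741]
force: [0.3, -0.2, 0.4]
grip_width: 0.0002
grip_force: 0.0
```

```bash
cat >> h.py <<'E'
def toc(P):
    a=C[2];R=np.array([[np.cos(a),-np.sin(a),0],[np.sin(a),np.cos(a),0],[0,0,1]])
    return (np.asarray(P)-[C[0],C[1],0])@R
E
python3 - <<'E'
from h import *
from station import viewer,telemetry
o=telemetry.get_obs();print(toc(o["ee_pos"]),o["eef_rot"],o["grip_width"],o["qpos"])
R=hand(0)
print("over");st=rows(tow(C,[.11,0,.34])[0],R,1)
L=np.vstack([toc(cloud(viewer.camera(n)).reshape(-1,3)) for n in("scene","top")])
# lid free-edge region at several z, right side of lid (y -.1..-.05) and left
for y0,y1 in((-.1,-.03),(.05,.1)):
  for z in np.arange(.15,.26,.015):
    m=(L[:,1]>y0)&(L[:,1]<y1)&(abs(L[:,2]-z)<.008)&(L[:,0]>0)&(L[:,0]<.12)
    print(y0,round(z,3),m.sum(),np.round(np.percentile(L[m,0],[5,50,95]),3) if m.sum() else "")
E
```

```text
[1.66106113e-03 1.42889232e-05 3.39012454e-01] [-3.13850893e+00 -1.14826137e-03  1.74056360e+00] 0.00024900378622940843 [-6.33823324e-02  2.30598491e-02  1.57400822e+00  4.04823741e-04
  1.54779017e+00 -2.33161346e-01]
over
turn [-0.002  -0.0007 -0.0001]
[0.0, 1.083, -0.013]
-0.1 0.15 72 [0.064 0.066 0.069]
-0.1 0.165 72 [0.061 0.063 0.066]
-0.1 0.18 78 [0.058 0.061 0.063]
-0.1 0.195 86 [0.055 0.058 0.06 ]
-0.1 0.21 92 [0.053 0.055 0.058]
-0.1 0.225 96 [0.052 0.054 0.056]
-0.1 0.24 60 [0.051 0.053 0.055]
-0.1 0.255 0 
0.05 0.15 93 [0.056 0.066 0.069]
0.05 0.165 77 [0.062 0.064 0.067]
0.05 0.18 84 [0.06  0.062 0.064]
0.05 0.195 85 [0.057 0.059 0.061]
0.05 0.21 100 [0.055 0.057 0.059]
0.05 0.225 93 [0.054 0.056 0.057]
0.05 0.24 70 [0.052 0.054 0.057]
0.05 0.255 0
```

>>> step_arm:
  plan:
    - {"dx": 0,"dy": 0.2,"dz": 0,"rx": 0,"ry": 0,"rz": 0,"claw": 1}
    - {"dx": 0,"dy": 0.3,"dz": 0,"rx": 0,"ry": 0,"rz": 0,"claw": 1}
    - {"dx": 0,"dy": 0.3,"dz": 0,"rx": 0,"ry": 0,"rz": 0,"claw": 1}
    - {"dx": 0,"dy": 0.28,"dz": 0,"rx": 0,"ry": 0,"rz": 0,"claw": 1}
    - {"dx": 0,"dy": 0,"dz": 0.2,"rx": 0,"ry": 0,"rz": 0,"claw": 1}
    - {"dx": 0,"dy": 0,"dz": 0.3,"rx": 0,"ry": 0,"rz": 0,"claw": 1}
    - {"dx": 0,"dy": 0,"dz": 0.3,"rx": 0,"ry": 0,"rz": 0,"claw": 1}
    - {"dx": 0,"dy": 0,"dz": 0.3,"rx": 0,"ry": 0,"rz": 0,"claw": 1}
    - {"dx": 0,"dy": 0,"dz": 0.22,"rx": 0,"ry": 0,"rz": 0,"claw": 1}
    - {"dx": 0,"dy": 0,"dz": 0,"rx": 0,"ry": 0,"rz": 0,"claw": 1}

```text
time_s: 9.95
ee_pos: [0.5596, 0.026, 0.2043]
eef_rot: [-3.135, -0.002, 1.74]
force: [0.1, 0.8, 0.7]
grip_width: 0.0004
grip_force: 0.0
```

```bash
python3 - <<'E'
from h import *
from station import telemetry
o=telemetry.get_obs();p=toc(o["ee_pos"]);print(p,o["force"])
# path: contact corner on outer face 110 mm from hinge; TCP = corner+(.0125,0,.017)
prev=None
for lean in list(range(10,91,5)):
    t=np.deg2rad(lean); d=np.array([-np.sin(t),np.cos(t)]); n=np.array([np.cos(t),np.sin(t)])
    q=np.array([.078,.081])+.110*d+.004*n+[.0125,.017]
    if prev is not None: print(lean,np.round(q,4),"dy,dz",np.round([(q-prev)[0]*10,-(q-prev)[1]*10],3))
    else: print(lean,q)
    prev=q
E
```

```text
[0.10626183 0.00049037 0.20431209] [0.06340638 0.8344502  0.74849682]
10 [0.07533793 0.20702345]
15 [0.0659 0.2053] dy,dz [-0.094  0.017]
20 [0.0566 0.2027] dy,dz [-0.093  0.026]
25 [0.0476 0.1994] dy,dz [-0.09   0.033]
30 [0.039  0.1953] dy,dz [-0.087  0.041]
35 [0.0307 0.1904] dy,dz [-0.083  0.049]
40 [0.0229 0.1848] dy,dz [-0.078  0.056]
45 [0.0155 0.1786] dy,dz [-0.073  0.062]
50 [0.0088 0.1718] dy,dz [-0.067  0.068]
55 [0.0027 0.1644] dy,dz [-0.061  0.074]
60 [-0.0028  0.1565] dy,dz [-0.055  0.079]
65 [-0.0075  0.1481] dy,dz [-0.047  0.084]
70 [-0.0115  0.1394] dy,dz [-0.04   0.087]
75 [-0.0147  0.1303] dy,dz [-0.032  0.09 ]
80 [-0.0171  0.121 ] dy,dz [-0.024  0.093]
85 [-0.0187  0.1116] dy,dz [-0.016  0.095]
90 [-0.0195  0.102 ] dy,dz [-0.008  0.096]
```

>>> step_arm:
  plan:
    - {"dx": 0,"dy": -0.12,"dz": 0,"rx": 0,"ry": 0,"rz": 0,"claw": 1}
    - {"dx": 0,"dy": -0.11,"dz": 0,"rx": 0,"ry": 0,"rz": 0,"claw": 1}
    - {"dx": 0,"dy": -0.03,"dz": 0,"rx": 0,"ry": 0,"rz": 0,"claw": 1}
    - {"dx": 0,"dy": -0.03,"dz": 0,"rx": 0,"ry": 0,"rz": 0,"claw": 1}
    - {"dx": 0,"dy": -0.03,"dz": 0,"rx": 0,"ry": 0,"rz": 0,"claw": 1}
    - {"dx": 0,"dy": -0.02,"dz": 0,"rx": 0,"ry": 0,"rz": 0,"claw": 1}

```text
time_s: 10.55
ee_pos: [0.5278, 0.0201, 0.2082]
eef_rot: [-3.141, -0.0, 1.74]
force: [3.1, 0.9, -2.6]
grip_width: 0.0002
grip_force: 1.8
```

>>> step_arm:
  plan:
    - {"dx": 0,"dy": -0.02,"dz": 0.004,"rx": 0,"ry": 0,"rz": 0,"claw": 1}
    - {"dx": 0,"dy": -0.02,"dz": 0.004,"rx": 0,"ry": 0,"rz": 0,"claw": 1}
    - {"dx": 0,"dy": -0.02,"dz": 0.004,"rx": 0,"ry": 0,"rz": 0,"claw": 1}

```text
time_s: 10.85
ee_pos: [0.5219, 0.0191, 0.2071]
eef_rot: [-3.141, -0.0, 1.74]
force: [3.6, 0.6, 1.9]
grip_width: 0.0006
grip_force: 1.4
```

Contact at about 4 N and the lid is moving. I follow its arc.

>>> step_arm:
  plan:
    - {"dx": 0,"dy": -0.047,"dz": 0.012,"rx": 0,"ry": 0,"rz": 0,"claw": 1}
    - {"dx": 0,"dy": -0.046,"dz": 0.014,"rx": 0,"ry": 0,"rz": 0,"claw": 1}
    - {"dx": 0,"dy": -0.045,"dz": 0.016,"rx": 0,"ry": 0,"rz": 0,"claw": 1}
    - {"dx": 0,"dy": -0.045,"dz": 0.017,"rx": 0,"ry": 0,"rz": 0,"claw": 1}
    - {"dx": 0,"dy": -0.044,"dz": 0.02,"rx": 0,"ry": 0,"rz": 0,"claw": 1}
    - {"dx": 0,"dy": -0.043,"dz": 0.021,"rx": 0,"ry": 0,"rz": 0,"claw": 1}

```text
time_s: 11.45
ee_pos: [0.4948, 0.0144, 0.1967]
eef_rot: [-3.14, -0.0, 1.74]
force: [2.4, 0.1, 0.8]
grip_width: 0.0007
grip_force: 1.0
```

```bash
python3 - <<'E'
from h import *
from station import telemetry
o=telemetry.get_obs();print(toc(o["ee_pos"]),o["force"])
E
```

```text
[4.04067281e-02 1.03431120e-04 1.96695073e-01] [2.39099448 0.11712647 0.80124153]
```

>>> step_arm:
  plan:
    - {"dx": 0,"dy": -0.042,"dz": 0.023,"rx": 0,"ry": 0,"rz": 0,"claw": 1}
    - {"dx": 0,"dy": -0.041,"dz": 0.026,"rx": 0,"ry": 0,"rz": 0,"claw": 1}
    - {"dx": 0,"dy": -0.039,"dz": 0.028,"rx": 0,"ry": 0,"rz": 0,"claw": 1}
    - {"dx": 0,"dy": -0.039,"dz": 0.028,"rx": 0,"ry": 0,"rz": 0,"claw": 1}
    - {"dx": 0,"dy": -0.037,"dz": 0.031,"rx": 0,"ry": 0,"rz": 0,"claw": 1}
    - {"dx": 0,"dy": -0.036,"dz": 0.031,"rx": 0,"ry": 0,"rz": 0,"claw": 1}
    - {"dx": 0,"dy": -0.034,"dz": 0.034,"rx": 0,"ry": 0,"rz": 0,"claw": 1}
    - {"dx": 0,"dy": -0.033,"dz": 0.034,"rx": 0,"ry": 0,"rz": 0,"claw": 1}

```text
time_s: 12.25
ee_pos: [0.4652, 0.0094, 0.1731]
eef_rot: [-3.14, -0.0, 1.74]
force: [-0.2, -1.2, 3.8]
grip_width: 0.0006
grip_force: 1.4
```

```bash
python3 - <<'E'
from h import *
from station import telemetry
o=telemetry.get_obs();print(toc(o["ee_pos"]),o["force"])
E
```

```text
[1.03766094e-02 1.55915326e-04 1.73103841e-01] [-0.20058075 -1.15543078  3.80705032]
```

>>> step_arm:
  plan:
    - {"dx": 0,"dy": -0.031,"dz": 0.037,"rx": 0,"ry": 0,"rz": 0,"claw": 1}
    - {"dx": 0,"dy": -0.03,"dz": 0.037,"rx": 0,"ry": 0,"rz": 0,"claw": 1}
    - {"dx": 0,"dy": -0.028,"dz": 0.039,"rx": 0,"ry": 0,"rz": 0,"claw": 1}
    - {"dx": 0,"dy": -0.027,"dz": 0.04,"rx": 0,"ry": 0,"rz": 0,"claw": 1}
    - {"dx": 0,"dy": -0.024,"dz": 0.042,"rx": 0,"ry": 0,"rz": 0,"claw": 1}
    - {"dx": 0,"dy": -0.023,"dz": 0.042,"rx": 0,"ry": 0,"rz": 0,"claw": 1}
    - {"dx": 0,"dy": -0.02,"dz": 0.043,"rx": 0,"ry": 0,"rz": 0,"claw": 1}
    - {"dx": 0,"dy": -0.02,"dz": 0.043,"rx": 0,"ry": 0,"rz": 0,"claw": 1}

```text
time_s: 13.05
ee_pos: [0.4452, 0.006, 0.1407]
eef_rot: [-3.14, -0.0, 1.74]
force: [-0.3, -0.3, 2.8]
grip_width: 0.0002
grip_force: 1.1
```

```bash
python3 - <<'E'
from h import *
from station import telemetry
o=telemetry.get_obs();print(toc(o["ee_pos"]),o["force"])
E
```

```text
[-0.00987434  0.00021082  0.14071395] [-0.34457263 -0.30318727  2.83359793]
```

>>> step_arm:
  plan:
    - {"dx": 0,"dy": -0.012,"dz": 0.03,"rx": 0,"ry": 0,"rz": 0,"claw": 1}
    - {"dx": 0,"dy": -0.011,"dz": 0.03,"rx": 0,"ry": 0,"rz": 0,"claw": 1}
    - {"dx": 0,"dy": -0.01,"dz": 0.03,"rx": 0,"ry": 0,"rz": 0,"claw": 1}
    - {"dx": 0,"dy": -0.01,"dz": 0.03,"rx": 0,"ry": 0,"rz": 0,"claw": 1}
    - {"dx": 0,"dy": -0.009,"dz": 0.03,"rx": 0,"ry": 0,"rz": 0,"claw": 1}
    - {"dx": 0,"dy": -0.008,"dz": 0.03,"rx": 0,"ry": 0,"rz": 0,"claw": 1}
    - {"dx": 0,"dy": -0.007,"dz": 0.03,"rx": 0,"ry": 0,"rz": 0,"claw": 1}
    - {"dx": 0,"dy": -0.006,"dz": 0.03,"rx": 0,"ry": 0,"rz": 0,"claw": 1}
    - {"dx": 0,"dy": -0.005,"dz": 0.02,"rx": 0,"ry": 0,"rz": 0,"claw": 1}
    - {"dx": 0,"dy": 0,"dz": 0,"rx": 0,"ry": 0,"rz": 0,"claw": 1}

```text
time_s: 14.05
ee_pos: [0.4377, 0.0048, 0.1149]
eef_rot: [-3.14, -0.0, 1.74]
force: [-0.2, 0.3, -1.1]
grip_width: 0.0007
grip_force: 0.0
```

>>> step_arm:
  plan:
    - {"dx": 0,"dy": -0.002,"dz": 0.01,"rx": 0,"ry": 0,"rz": 0,"claw": 1}
    - {"dx": 0,"dy": -0.002,"dz": 0.01,"rx": 0,"ry": 0,"rz": 0,"claw": 1}
    - {"dx": 0,"dy": -0.002,"dz": 0.01,"rx": 0,"ry": 0,"rz": 0,"claw": 1}
    - {"dx": 0,"dy": 0,"dz": 0,"rx": 0,"ry": 0,"rz": 0,"claw": 1}

```text
time_s: 14.45
ee_pos: [0.4373, 0.0047, 0.1121]
eef_rot: [-3.141, -0.0, 1.74]
force: [-0.6, 0.0, 0.3]
grip_width: 0.0002
grip_force: 0.3
```

>>> step_arm:
  plan:
    - {"dx": 0,"dy": -0.001,"dz": 0.01,"rx": 0,"ry": 0,"rz": 0,"claw": 1}
    - {"dx": 0,"dy": -0.001,"dz": 0.01,"rx": 0,"ry": 0,"rz": 0,"claw": 1}
    - {"dx": 0,"dy": -0.001,"dz": 0.01,"rx": 0,"ry": 0,"rz": 0,"claw": 1}
    - {"dx": 0,"dy": 0,"dz": 0,"rx": 0,"ry": 0,"rz": 0,"claw": 1}

```text
time_s: 14.85
ee_pos: [0.4368, 0.0046, 0.109]
eef_rot: [-3.14, -0.0, 1.74]
force: [-0.5, -0.8, 0.7]
grip_width: 0.0006
grip_force: 0.2
```

>>> step_arm:
  plan:
    - {"dx": 0,"dy": 0,"dz": 0.01,"rx": 0,"ry": 0,"rz": 0,"claw": 1}
    - {"dx": 0,"dy": 0,"dz": 0.005,"rx": 0,"ry": 0,"rz": 0,"claw": 1}
    - {"dx": 0,"dy": 0,"dz": 0,"rx": 0,"ry": 0,"rz": 0,"claw": 1}

```text
time_s: 15.15
ee_pos: [0.4367, 0.0046, 0.1075]
eef_rot: [-3.14, -0.0, 1.74]
force: [-0.2, -0.6, -0.0]
grip_width: 0.0005
grip_force: 0.2
```

>>> step_arm:
  plan:
    - {"dx": 0,"dy": 0,"dz": 0.01,"rx": 0,"ry": 0,"rz": 0,"claw": 1}
    - {"dx": 0,"dy": 0,"dz": 0.005,"rx": 0,"ry": 0,"rz": 0,"claw": 1}
    - {"dx": 0,"dy": 0,"dz": 0,"rx": 0,"ry": 0,"rz": 0,"claw": 1}

```text
time_s: 15.45
ee_pos: [0.4368, 0.0046, 0.1061]
eef_rot: [-3.14, -0.0, 1.74]
force: [0.0, 0.2, -0.4]
grip_width: 0.0004
grip_force: 0.0
```

>>> step_arm:
  plan:
    - {"dx": 0,"dy": 0,"dz": 0.01,"rx": 0,"ry": 0,"rz": 0,"claw": 1}
    - {"dx": 0,"dy": 0,"dz": 0,"rx": 0,"ry": 0,"rz": 0,"claw": 1}

```text
time_s: 15.65
ee_pos: [0.4368, 0.0046, 0.105]
eef_rot: [-3.14, -0.0, 1.74]
force: [0.5, -0.6, 0.1]
grip_width: 0.0004
grip_force: 0.1
```

```bash
python3 - <<'E'
from h import *
from station import telemetry,viewer
o=telemetry.get_obs();print(toc(o["ee_pos"]),o["force"])
p=viewer.camera("scene");cv2.imwrite("pics/shut.png",cv2.resize(p["img"][130:290,190:350,::-1],(600,600)))
L=toc(cloud(p).reshape(-1,3))
m=(abs(L[:,1])<.09)&(L[:,0]<-.04)&(L[:,0]>-.075)&(L[:,2]>.06)&(L[:,2]<.1);print(m.sum(),np.percentile(L[m,2],[10,50,90]))
E
```

```text
[-0.01839367  0.00020904  0.10504685] [ 0.4829166  -0.61840435  0.06407986]
559 [0.08831933 0.08972193 0.09117323]
```

View pics/shut.png

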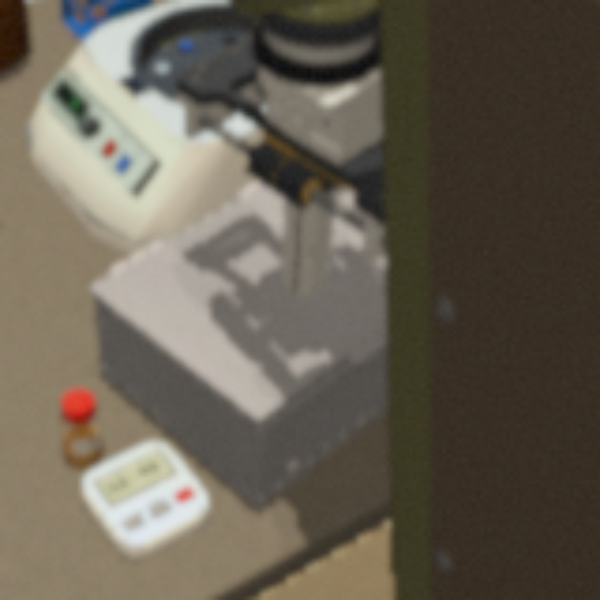

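The lid is down, top face near level, with the fingertips at about (305,285) on it. I keep feeling downwards in small steps.

>>> step_arm:
  plan:
    - {"dx": 0,"dy": 0,"dz": 0.007,"rx": 0,"ry": 0,"rz": 0,"claw": 1}
    - {"dx": 0,"dy": 0,"dz": 0,"rx": 0,"ry": 0,"rz": 0,"claw": 1}

```text
time_s: 15.9
ee_pos: [0.4369, 0.0046, 0.1044]
eef_rot: [-3.14, -0.0, 1.74]
force: [-0.3, 0.8, 0.8]
grip_width: 0.0006
grip_force: 0.2
```

>>> step_arm:
  plan:
    - {"dx": 0,"dy": 0,"dz": 0.007,"rx": 0,"ry": 0,"rz": 0,"claw": 1}
    - {"dx": 0,"dy": 0,"dz": 0,"rx": 0,"ry": 0,"rz": 0,"claw": 1}

```text
time_s: 16.1
ee_pos: [0.4368, 0.0046, 0.1037]
eef_rot: [-3.14, -0.0, 1.74]
force: [-0.7, -0.4, 0.9]
grip_width: 0.0001
grip_force: 0.2
```

>>> step_arm:
  plan:
    - {"dx": 0,"dy": 0,"dz": 0.007,"rx": 0,"ry": 0,"rz": 0,"claw": 1}
    - {"dx": 0,"dy": 0,"dz": 0,"rx": 0,"ry": 0,"rz": 0,"claw": 1}

```text
time_s: 16.3
ee_pos: [0.4368, 0.0046, 0.103]
eef_rot: [-3.14, -0.0, 1.74]
force: [0.3, -0.2, -0.1]
grip_width: 0.0004
grip_force: 0.1
```

>>> step_arm:
  plan:
    - {"dx": 0,"dy": 0,"dz": 0.005,"rx": 0,"ry": 0,"rz": 0,"claw": 1}
    - {"dx": 0,"dy": 0,"dz": 0,"rx": 0,"ry": 0,"rz": 0,"claw": 1}

```text
time_s: 16.5
ee_pos: [0.4369, 0.0046, 0.1025]
eef_rot: [-3.14, -0.0, 1.74]
force: [-0.2, -0.3, 0.7]
grip_width: 0.0006
grip_force: 0.1
```

>>> step_arm:
  plan:
    - {"dx": 0,"dy": 0,"dz": 0.005,"rx": 0,"ry": 0,"rz": 0,"claw": 1}
    - {"dx": 0,"dy": 0,"dz": 0,"rx": 0,"ry": 0,"rz": 0,"claw": 1}

```text
time_s: 16.7
ee_pos: [0.4369, 0.0046, 0.1022]
eef_rot: [-3.14, -0.0, 1.74]
force: [-0.8, -0.4, 3.0]
grip_width: 0.0007
grip_force: 1.3
```

>>> step_arm:
  plan:
    - {"dx": 0,"dy": 0,"dz": 0.004,"rx": 0,"ry": 0,"rz": 0,"claw": 1}
    - {"dx": 0,"dy": 0,"dz": 0,"rx": 0,"ry": 0,"rz": 0,"claw": 1}

```text
time_s: 16.9
ee_pos: [0.4369, 0.0046, 0.1019]
eef_rot: [-3.14, -0.0, 1.74]
force: [-2.9, 0.8, 5.5]
grip_width: 0.0009
grip_force: 2.8
```

>>> step_arm:
  plan:
    - {"dx": 0,"dy": 0,"dz": 0.003,"rx": 0,"ry": 0,"rz": 0,"claw": 1}
    - {"dx": 0,"dy": 0,"dz": 0,"rx": 0,"ry": 0,"rz": 0,"claw": 1}

```text
time_s: 17.1
ee_pos: [0.4369, 0.0046, 0.1017]
eef_rot: [-3.14, -0.0, 1.74]
force: [-3.3, -0.1, 7.4]
grip_width: 0.0002
grip_force: 3.9
```

>>> step_arm:
  plan:
    - {"dx": 0,"dy": 0,"dz": 0.004,"rx": 0,"ry": 0,"rz": 0,"claw": 1}
    - {"dx": 0,"dy": 0,"dz": 0.002,"rx": 0,"ry": 0,"rz": 0,"claw": 1}
    - {"dx": 0,"dy": 0,"dz": 0,"rx": 0,"ry": 0,"rz": 0,"claw": 1}

```text
time_s: 17.4
ee_pos: [0.4369, 0.0046, 0.1013]
eef_rot: [-3.141, -0.0, 1.74]
force: [-5.0, -0.7, 12.1]
grip_width: 0.0005
grip_force: 6.0
```

Firm press at about 12–13 N. I hold it for 1 s, then lift off gently.

>>> step_arm:
  plan:
    - {"dx": 0,"dy": 0,"dz": 0,"rx": 0,"ry": 0,"rz": 0,"claw": 1}
    - {"dx": 0,"dy": 0,"dz": 0,"rx": 0,"ry": 0,"rz": 0,"claw": 1}
    - {"dx": 0,"dy": 0,"dz": 0,"rx": 0,"ry": 0,"rz": 0,"claw": 1}
    - {"dx": 0,"dy": 0,"dz": 0,"rx": 0,"ry": 0,"rz": 0,"claw": 1}
    - {"dx": 0,"dy": 0,"dz": 0,"rx": 0,"ry": 0,"rz": 0,"claw": 1}
    - {"dx": 0,"dy": 0,"dz": 0,"rx": 0,"ry": 0,"rz": 0,"claw": 1}
    - {"dx": 0,"dy": 0,"dz": 0,"rx": 0,"ry": 0,"rz": 0,"claw": 1}
    - {"dx": 0,"dy": 0,"dz": 0,"rx": 0,"ry": 0,"rz": 0,"claw": 1}
    - {"dx": 0,"dy": 0,"dz": 0,"rx": 0,"ry": 0,"rz": 0,"claw": 1}
    - {"dx": 0,"dy": 0,"dz": 0,"rx": 0,"ry": 0,"rz": 0,"claw": 1}

```text
time_s: 18.4
ee_pos: [0.4369, 0.0046, 0.1013]
eef_rot: [-3.141, -0.0, 1.74]
force: [-4.7, -1.1, 12.0]
grip_width: 0.0003
grip_force: 6.0
```

>>> step_arm:
  plan:
    - {"dx": 0,"dy": 0,"dz": -0.01,"rx": 0,"ry": 0,"rz": 0,"claw": 1}
    - {"dx": 0,"dy": 0,"dz": -0.02,"rx": 0,"ry": 0,"rz": 0,"claw": 1}
    - {"dx": 0,"dy": 0,"dz": -0.05,"rx": 0,"ry": 0,"rz": 0,"claw": 1}
    - {"dx": 0,"dy": 0,"dz": -0.2,"rx": 0,"ry": 0,"rz": 0,"claw": 1}
    - {"dx": 0,"dy": 0,"dz": -0.3,"rx": 0,"ry": 0,"rz": 0,"claw": 1}
    - {"dx": 0,"dy": 0,"dz": -0.3,"rx": 0,"ry": 0,"rz": 0,"claw": 1}
    - {"dx": 0,"dy": 0,"dz": -0.2,"rx": 0,"ry": 0,"rz": 0,"claw": 1}
    - {"dx": 0,"dy": 0,"dz": 0,"rx": 0,"ry": 0,"rz": 0,"claw": 1}

```text
time_s: 19.2
ee_pos: [0.438, 0.0046, 0.2113]
eef_rot: [3.138, 0.001, 1.74]
force: [1.2, 0.3, 0.4]
grip_width: 0.0009
grip_force: 0.0
```

```bash
python3 - <<'E'
from h import *
from station import telemetry,viewer
o=telemetry.get_obs();print(o["ee_pos"],o["force"])
p=viewer.camera("scene");L=toc(cloud(p).reshape(-1,3))
m=(abs(L[:,1])<.09)&(L[:,0]<.06)&(L[:,0]>-.075)&(L[:,2]>.06)&(L[:,2]<.12)
k=np.polyfit(L[m,0],L[m,2],1);print(m.sum(),k,np.polyval(k,[.078,-.076]))
E
```

```text
[0.43796621 0.00456111 0.21132825] [1.18529962 0.31178475 0.388981  ]
2724 [0.00319673 0.08567381] [0.08592316 0.08543086]
```

The lid lies level: its top is at 85.9 mm at the hinge and 85.4 mm at the front rim. The hand is clear of it.

```bash
python3 -c "
from station import hand_in
print(hand_in())"
```

```text
the job is handed in; nothing more can be done
None
```

The job is handed in (no verdict came back): stay unlocked, lid lowered gently and pressed at about 12–13 N for over a second, then the hand lifted clear with the lid measuring level.

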